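# Hang a lacquered pen barrel on the rail and hold the torch on it

## Task

Take the carrier with the freshly lacquered pen barrel out of the drying stand, hook it on the left half of the rack's rail, where no board stands behind, then slide it along the rail, still hooked on, until it hangs at the red mark in front of the grey board, and let it go there; nothing may touch the barrel itself. Then draw the torch up out of its holder, turn it to a slant of about 45 degrees and keep it raised on the robot's side of the rack, pointing down at the middle of the barrel with the lens about 10 cm from it. Finish holding the torch there, still, and leave the other things on the bench where they are.

Things in the scene. Friction and masses are not known exactly. Their poses are not given: they have to be found in the camera images.
- rack: Fixed finishing rack. Origin: centre of the underside of its wooden foot, 80 x 400 x 12 mm (x -38 to +42). Axes: x away from the robot's side (front is -x), y along the rail to its left end, z up. Two posts, 22 x 16 mm, at y = +178 and -178 mm, 231 mm high, carry the rail at x = 0. High steel shelving stands behind, from about 0.54 m ahead of the robot: keep the wrist clear of it.
- rail: Round steel rail of the rack, diameter 12 mm, free between y = -170 and +170 mm. Origin: its middle, on its axis, 215 mm above the rack's origin; axes as the rack's.
- board_edge (a point): Top of the front left edge of the upright grey viewing board, which stands 24 mm behind the rail's right half: 6 mm thick, front face at rack x = +30 mm, from rack y = -164 to -14 mm, top at 220 mm. To the left of it nothing stands behind the rail.
- mark (a point): Red band, 7 mm wide, round the rail in front of the board; this point is in the band's middle on the rail's top line: rack x 0, y -85, z 221 mm. Axes as the rack's.
- block: Fixed wooden drying stand, 55 x 120 x 28 mm, with three upright 10.5 mm holes, 25 mm deep, 40 mm apart along its y; the carrier's pin stands in the middle one. Origin: centre of its underside.
- carrier: Loose upright carrier, about 95 g, that holds the lacquered pen barrel. Origin: under the centre of its 22 mm brass collar, which sits on the drying stand; z up. A 7.6 mm pin reaches 22 mm below the origin; above are collar, barrel (z 8-119 mm), nut, a flat aluminium hook plate 10 mm thick along y, and a grip tab. The hook's mouth opens to the carrier's +x.
- seat (a point): Underside of the hook's saddle, on the carrier's axis, 167 mm above its origin: rests on top of the rail. Hook inside: front leg at x = -10 mm, lip at x = +10 mm. Below the mouth is a jog, x -16 to +7 mm, its top 35 mm under this point. To hook on, the carrier's x points along the rack's x: come from the front, raised so the lip passes over the rail and the jog under it, then lower.
- lip (a point): Lower end of the hook's lip: 11 mm below the saddle, 13 mm to the carrier's +x; the lip is 6 mm thick. The mouth between the lip's end and the jog's top is 24 mm high.
- tab (a point): Centre of the grip tab above the saddle, on the carrier's axis, 195 mm above its origin. The tab is 24 mm along x, 10 mm along y, and spans 173 to 209 mm above the carrier's origin.
- barrel: Dark red turned pen barrel on the carrier, diameter 15 mm at most, 111 mm long, freshly lacquered: not to be touched. Origin: on its skin at mid length.
- barrel_mid (a point): Middle of the lacquered barrel, on its axis: 63 mm above the carrier's origin, 104 mm below the saddle.
- holder: Fixed torch holder: round black foot, 80 mm across, with an upright grey sleeve, 47 mm outside, 38 mm inside; its mouth is 72 mm and its inner floor 20 mm above the underside. Origin: centre of its underside.
- torch: Loose dark pocket torch, about 120 g, 167 mm long, standing lens down in the holder. Origin: centre of the lens face; z runs from lens to tail, so the beam leaves along -z. Head 32 mm across up to z = 22 mm, then a cone; body 26 mm across from z = 34 to 160 mm; good grip at z = 125 to 145 mm. It lights when drawn out (the beam is not shown in pictures).
- dye_bottle: Bystander: small blue bottle with black cap, 27 mm across, 88 mm high. Origin under its centre.
- wax_tin: Bystander: round light tin with lid, 63 mm across, 27 mm high. Origin under its centre.

How it is judged (in metres and radians):
On the way, in this order (a step that is already met when the one before it is completed fails the run):
1. the carrier hangs by its hook on the rail's left half (x of seat in the frame of rack between -0.012 and 0.012 m and z of seat in the frame of mark between -0.008 and 0.008 m and y of seat in the frame of mark between 0.087 and 0.25 m and contact force between carrier and rail above 0.1 N), for 0.1 s.
2. the carrier passes along the rail in front of the board's left part, its hook still over the rail (x of seat in the frame of rack between -0.012 and 0.012 m and z of seat in the frame of mark between -0.008 and 0.008 m and y of seat in the frame of mark between 0.02 and 0.08 m), for 0.05 s.
3. the carrier hangs at the red mark, let go and still (x of seat in the frame of rack between -0.012 and 0.012 m and z of seat in the frame of mark between -0.008 and 0.008 m and y of seat in the frame of mark between -0.012 and 0.012 m and contact force between carrier and rail above 0.1 N and contact force between the fingers and carrier below 0.05 N and angle between carrier's own z axis and vertical below 0.2 rad and linear speed of carrier below 0.03 m/s), for 0.2 s.
4. the torch is drawn up clear of its holder, gripped by the fingers (z of torch in the frame of holder above 0.08 m and contact force between the fingers and torch above 1 N), for 0.1 s.
At the end, for the whole second after the job is handed in: Carrier hangs still on the rail, within 12 mm of the mark, let go. The fingers alone hold the torch, still: lens over 100 mm up, robot's side of the rail, slant 28-62 degrees from vertical, barrel middle 60-150 mm ahead of the lens, within 20 mm of the beam axis. Bystanders within 25 mm (all of step 3 and contact force between the fingers and torch above 1 N and height (world z) of torch above 0.1 m and contact force between torch and rack below 0.05 N and contact force between torch and rail below 0.05 N and contact force between torch and carrier below 0.05 N and contact force between torch and holder below 0.05 N and contact force between torch and block below 0.05 N and contact force between torch and dye_bottle below 0.05 N and contact force between torch and wax_tin below 0.05 N and angle between torch's own z axis and vertical between 0.485 and 1.085 rad and x of barrel_mid in the frame of torch between -0.02 and 0.02 m and y of barrel_mid in the frame of torch between -0.02 and 0.02 m and z of barrel_mid in the frame of torch between -0.15 and -0.06 m and x of torch in the frame of rack below -0.02 m and linear speed of torch below 0.02 m/s and distance of each of dye_bottle, wax_tin from where it was at the start of the episode below 0.025 m); the arm keeps its last pose, push and grip.
It fails at once if something touches the lacquered barrel (contact force between barrel and anything else above 0.3 N).
It fails at once if a bystander (dye bottle or wax tin) is moved by more than 25 mm (distance of any of dye_bottle, wax_tin from where it was at the start of the episode above 0.025 m).
It also fails if it takes over 64 s, if anything falls off the work surface, if the arm or the gripper's body presses on something with over 40 N, if the wrist force passes 120 N, or if a joint passes its speed limit or range.

## Robot

A 6-joint arm with a two-finger parallel gripper is mounted at the origin on the work surface; the furniture and walls round the work are solid. World frame = base frame: x ahead of the robot, y to its left, z up, the work surface at z = 0. Lengths are in m, angles in degrees, forces in N, time in s.
With the tool pointing down it reaches from about 0.4 to 0.825 m from the base axis. Payload 7 kg.
Tool frame: the origin (TCP) lies on the centre line of the jaws, within the pads' length; the fingertips stand 8 mm ahead of it and the grasp point (between the pads) lies 11 mm behind it; z points along the fingers, y is the line along which they close (so a half turn about z gives the same grasp; the last joint's range is limited). The gripper opens to 88 mm and grips with 3 to 60 N. Pads are 19 mm wide; open, the fingers measure 130 mm over their backs; the gripper's body (78 mm by 193 mm) begins 47 mm behind the grasp point.
Start: joints at [81.48, 20.546, 0.682, 0, -70.136, -16.507], TCP at [0.286, 0.612, 0.235] pointing down, gripper open.
Joint ranges: [-176.03, 176.03], [-82.01, 121.73], [-58.28, 71.71], [-173.87, 95.51], [-174.79, -0.11], [-173.66, 173.66]. Speed limits (degrees/s): [136.94, 136.94, 172.46, 180, 180, 180].

## Interface

Orientations are given as [roll, pitch, yaw] about the fixed x, y, z axes, in that order (R = Rz(yaw) Ry(pitch) Rx(roll)).
In Python, from plant import r gives the robot as it stands.
- The arm moves only by the tool carry_out, never from a script. Its argument "targets" is a list of rows, each a list of 6 numbers: the shift along the tool's x, y, z scaled (see below), then the turn, a rotation vector about the tool's x, y, z scaled (see below). A call has 1 to 5 rows; each row shifts and turns the commanded pose from where the row before left it, along the tool's axes as they then stand; what a row does not reach is not made up. The controller multiplies each number of a shift by 0.5 m and each number of a turn by 60 degrees. A row lasts 1/8 s, in which the tool goes at most 62.5 mm and 10.7 degrees, less where a joint would pass 70% of its speed; a pose out of reach is approached as far as the arm can. A call with a number of a shift or a turn outside -1 to 1 is refused whole. A call with a gripper value outside its range is refused whole. "hand" is the opening, from 0 (shut) to 1 (fully open), set as the call begins (left out, the last holds). The fingers move at their own pace and stop on an object; "squeeze" is the grip in N (left out, the last holds). Time passes only in rows, so rows that do not move let the fingers close. It gives the time, the measured TCP pose, the force, the opening and the grip force at its end, in the units of the state.
- r.get_state(): the state, without advancing time (a new reading comes with each control period).
- r.capture(name): name is "scene" or "top" or "wrist"; returns the picture (384x512x3 uint8, red, green, blue); there is no depth.
- r.camera_info(name): a dict with "K" (3x3 intrinsics, pixels), "eye" and "attitude" of the camera in the world. Camera axes: x right, y down, z forward; pixel columns grow to the right and rows downward; lengths in m; the calibration is good to about 2 mm. A picture is of the moment at which its call begins: read the wrist's pose just before it. camera_info takes no time and is no camera call; for the wrist camera it gives the pose at the moment of the call.
- r.close_job(): hands the job in; it is judged then, once.
The state is a dict: "time_s": time; "joints": joint angles; "qd": joint speeds; "joint_torque": joint torques, N m; "tcp_pos": TCP position; "eef_rot": TCP orientation; "contact_force": force on the tool from outside, world axes, zero at the start; "moment": the same for the moment, N m; "gripper_width": finger opening in m; "gripper_force": force on a finger pad.
Only numpy, scipy, OpenCV 4.12 (cv2) and the standard library are available. Lean on these libraries where they do the work, as an engineer would, in place of code of your own. Each camera call takes 0.05 s, during which the arm holds its last target. There are 200 camera calls.

## Working session

There is one attempt and no reset: what is moved stays moved. The work goes in short steps, Python scripts to look and compute and a tool call to move; the robot and the scene stay as the last step left them, time stands still between calls to the robot, and variables do not carry over. Pictures are saved under pics/ and viewed, at most 10 in all, crops included, and the job is handed in when it is done.

Besides the shell and the picture viewer there is one more tool, called after ">>>" as name(argument=value, ...), one argument or row to a line, values as JSON. carry_out: Moves the arm, as the interface text tells. Its arguments: {"type":"object","properties":{"targets":{"type":"array","items":{"type":"array","items":{"type":"number","minimum":-1,"maximum":1}}},"hand":{"type":"number"},"squeeze":{"type":"number"}},"required":["targets"]}

```bash
ls; mkdir -p pics
python3 - <<'E'
from plant import r
import cv2,numpy as np
s=r.get_state();print(s)
for n in("scene","top","wrist"):
    i=r.camera_info(n);print(n,np.round(i["K"],1).tolist(),i["eye"],i["attitude"])
    cv2.imwrite(f"pics/{n}0.png",r.capture(n)[:,:,::-1])
E
```

```text
pics
{'time_s': 0.0, 'joints': array([ 8.14812390e+01,  2.05919023e+01,  6.35264449e-01, -1.88418565e-02,
       -7.01349618e+01, -1.65072749e+01]), 'qd': array([-0.0335283 ,  0.00634936, -0.0443283 , -0.04469804,  0.02204411,
        0.02327499]), 'joint_torque': array([-3.23967433e-04, -5.82719386e+01,  2.93048698e+01,  6.99651048e+00,
        6.95231327e-03, -1.63349623e-04]), 'tcp_pos': array([0.28537395, 0.61120643, 0.23363274]), 'eef_rot': array([ 1.79907143e+02, -9.04664854e-03, -2.50324453e+01]), 'contact_force': array([-0.02642674,  0.33489943, -0.28987353]), 'moment': array([-0.01203304,  0.00337927, -0.0161742 ]), 'gripper_force': 0.0, 'gripper_width': 0.08736225755982911}
scene [[354.2, 0.0, 254.0], [0.0, 354.2, 191.5], [0.0, 0.0, 1.0]] [ 0.10849551 -0.62627541  0.74053816] [-129.48782912   -0.99301921  -23.59993299]
top [[450.1, 0.0, 253.0], [0.0, 450.1, 194.9], [0.0, 0.0, 1.0]] [ 0.11034114 -0.16106844  1.49271829] [-166.22670691    0.23506386  -58.21714336]
wrist [[272.5, 0.0, 253.6], [0.0, 272.5, 188.3], [0.0, 0.0, 1.0]] [0.36124901 0.57611104 0.38498164] [ 1.62089854e+02 -7.41073560e-02 -1.15071212e+02]
```

View pics/scene0.png

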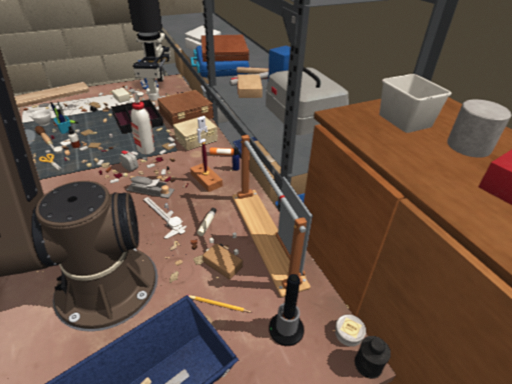

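View pics/top0.png

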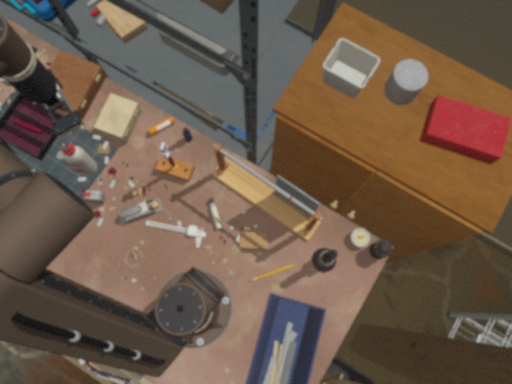

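Run:
```python
import cv2,numpy as np
s=cv2.imread("pics/scene0.png");t=cv2.imread("pics/top0.png")
f=lambda im,x,y,w,h:cv2.resize(im[y:y+h,x:x+w],(400,300),interpolation=cv2.INTER_CUBIC)
cv2.imwrite("pics/c1.png",np.vstack([np.hstack([f(s,180,110,100,75),f(s,220,230,160,120)]),np.hstack([f(t,140,110,100,75),f(t,200,140,140,105)])]))
```

```text
(no output)
```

View pics/c1.png

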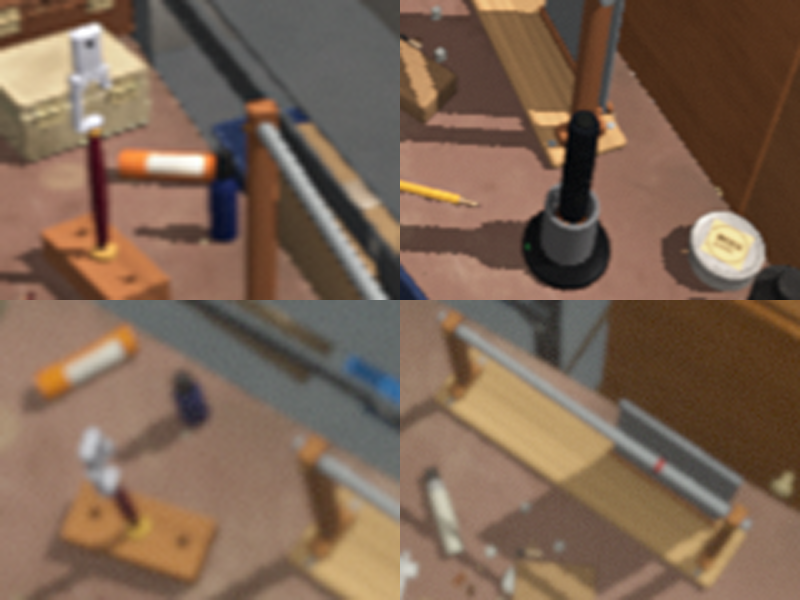

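View pics/wrist0.png

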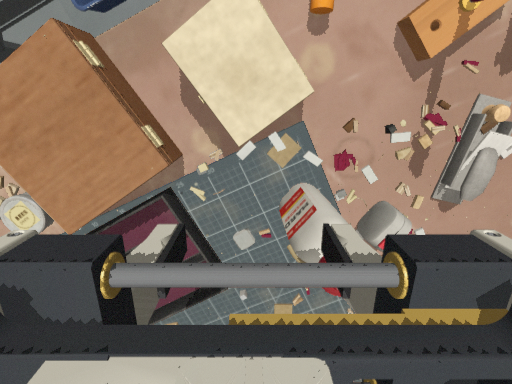

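```bash
cat > h.py <<'E'
import numpy as np,cv2
from scipy.spatial.transform import Rotation as Ro
from plant import r
def ray(i,p):
    K=np.array(i["K"]);d=np.linalg.solve(K,[p[0],p[1],1]);d=Ro.from_euler("xyz",i["attitude"],degrees=True).apply(d)
    return np.array(i["eye"]),d/np.linalg.norm(d)
def plane(i,p,z):
    e,d=ray(i,p);return e+d*(z-e[2])/d[2]
def tri(*ips):
    A=np.zeros((3,3));b=np.zeros(3);R=[ray(i,p) for i,p in ips]
    for e,d in R:
        M=np.eye(3)-np.outer(d,d);A+=M;b+=M@e
    x=np.linalg.solve(A,b);return x,max(np.linalg.norm((np.eye(3)-np.outer(d,d))@(x-e)) for e,d in R)
def proj(i,x):
    R=Ro.from_euler("xyz",i["attitude"],degrees=True);c=R.inv().apply(np.array(x)-i["eye"]);p=np.array(i["K"])@c;return p[:2]/p[2]
E
python3 - <<'E'
from h import *
S=r.camera_info("scene");T=r.camera_info("top")
P={"holeA":((201.25,168),(164.25,163.25)),"holeB":((211.25,179.25),(185.75,170.25)),"collar":((205.5,172.5),(175,166)),
"tabtop":((201.7,117.5),(162.5,144.5)),"Lpost":((245.5,136),(218.25,145.75)),"Rpost":((297.5,222),(318.3,214.2)),"mark":((280,198),(291,197.8)),
"torchtail":((220+584/2.5,230+122/2.5),(319.5,258)),"holder":((220+566/2.5,230+252/2.5),(325,260)),"tin":((220+727/2.5,230+240/2.5),(360,238)),"bottle":((180+224/4,110+180/4),(140+182/4,110+80/4))}
for k,(a,b) in P.items():
    x,e=tri((S,a),(T,b));print(k,x.round(4),round(e,4))
print(plane(S,P["holder"][0],.072),plane(S,P["tin"][0],.027),plane(T,P["tin"][1],.027))
E
```

```text
holeA [0.3492 0.3498 0.0255] 0.0012
holeB [0.3634 0.2731 0.028 ] 0.0021
collar [0.3561 0.3116 0.0314] 0.0021
tabtop [0.3589 0.3153 0.2328] 0.0009
Lpost [0.4432 0.1739 0.2281] 0.0014
Rpost [ 0.4176 -0.1807  0.2224] 0.005
mark [ 0.4215 -0.0896  0.2148] 0.0033
torchtail [ 0.3686 -0.3612  0.3692] 0.144
holder [ 0.3842 -0.3828  0.2732] 0.1421
tin [ 0.4656 -0.4256  0.2934] 0.1279
bottle [0.4798 0.3481 0.0479] 0.0015
[ 0.62720285 -0.44354453  0.072     ] [ 0.80262978 -0.47882017  0.027     ] [ 0.47323942 -0.34121954  0.027     ]
```

Run:
```python
from h import *
S=r.camera_info("scene");T=r.camera_info("top")
P={"torchtail":((293.6,278),(319.5,258)),"holdfoot":((286.6,330),(325,260)),"tin":((350.8,326),(360,238))}
for k,(a,b) in P.items():
    x,e=tri((S,a),(T,b));print(k,x.round(4),round(e,4))
print(plane(S,P["holdfoot"][0],.0),plane(S,(293.6,278),.187),plane(S,P["tin"][0],.027),plane(T,P["tin"][1],.027))
```

```text
torchtail [ 0.3437 -0.2593  0.1622] 0.0198
holdfoot [ 0.3541 -0.2812 -0.0007] 0.0012
tin [ 0.4737 -0.3415  0.0308] 0.0015
[ 0.35270156 -0.28123595  0.        ] [ 0.35239653 -0.27993312  0.187     ] [ 0.47716354 -0.34044632  0.027     ] [ 0.47323942 -0.34121954  0.027     ]
```

>>> carry_out(
  targets=[
    [0.02, 0.05, -0.1, 0, 0, 0],
    [0.054, 0.1, -0.04, 0, 0, 0],
    [0.054, 0.1, -0.04, 0, 0, 0],
    [0.054, 0.1, -0.03, 0, 0, 0],
    [0.054, 0.1, 0, 0, 0, 0],
  ],
  hand=1,
)

```text
time_s: 0.78
tcp_pos: [0.2974, 0.3563, 0.3407]
eef_rot: [-179.9, -0.0, -25.0]
contact_force: [0.3, -0.0, 1.4]
gripper_width: 0.0875
gripper_force: 0.0
```

>>> carry_out(
  targets=[
    [0, 0, 0, 0, 0, 0.175],
    [0, 0, 0, 0, 0, 0.175],
    [0, 0, 0, 0, 0, 0.175],
    [0, 0, 0, 0, 0, 0.175],
    [0, 0, 0, 0, 0, 0.175],
  ],
)

```text
time_s: 1.4
tcp_pos: [0.2972, 0.3576, 0.3394]
eef_rot: [180.0, -0.0, -77.9]
contact_force: [-0.1, 0.7, -0.4]
gripper_width: 0.0877
gripper_force: 0.0
```

>>> carry_out(
  targets=[
    [0, 0, 0, 0, 0, 0.175],
    [0, 0, 0, 0, 0, 0.175],
    [0, 0, 0, 0, 0, 0.175],
    [0, 0, 0, 0, 0, 0.175],
    [0, 0, 0, 0, 0, 0.175],
  ],
)

```text
time_s: 2.02
tcp_pos: [0.2972, 0.3576, 0.3394]
eef_rot: [180.0, -0.0, -130.4]
contact_force: [-0.0, -0.3, 0.2]
gripper_width: 0.0874
gripper_force: 0.0
```

>>> carry_out(
  targets=[
    [0, 0, 0, 0, 0, 0.175],
    [0, 0, 0, 0, 0, 0.175],
    [0, 0, 0, 0, 0, 0.175],
    [0, 0, 0, 0, 0, 0.14],
    [0, 0, 0, 0, 0, 0],
  ],
)

```text
time_s: 2.65
tcp_pos: [0.2972, 0.3576, 0.3394]
eef_rot: [-180.0, -0.0, -169.9]
contact_force: [-0.1, 0.2, -0.3]
gripper_width: 0.0876
gripper_force: 0.0
```

```bash
cat >> h.py <<'E'
import pickle,os
def snap(name):
    s=r.get_state();i=r.camera_info("wrist");im=r.capture("wrist")
    cv2.imwrite(f"pics/{name}.png",im[:,:,::-1]);pickle.dump((i,s),open(f"pics/{name}.pkl","wb"));return i,s
def load(name): return pickle.load(open(f"pics/{name}.pkl","rb"))
E
python3 - <<'E'
from h import *
i,s=snap("w1");print(i["eye"],i["attitude"],s["joints"].round(2));print(proj(i,[.357,.313,.237]),proj(i,[.3565,.3116,.036]))
E
```

```text
[0.21431142 0.34311466 0.49068917] [1.62054919e+02 1.15104501e-02 1.00092114e+02] [ 7.4630e+01 -2.9500e+00 -1.4160e+01 -1.0000e-02 -7.8810e+01 -1.5449e+02]
[201.03204352 236.89266294] [221.49370413 181.31822909]
```

View pics/w1.png

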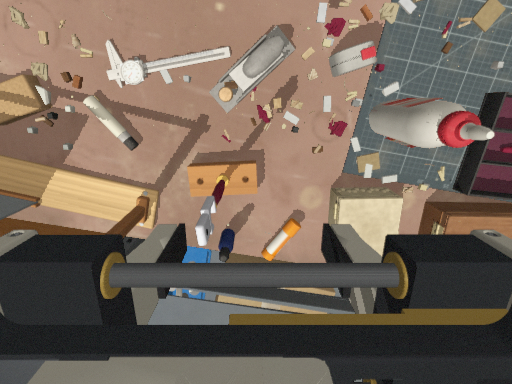

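>>> carry_out(
  targets=[
    [0, -0.07, 0.03, 0, 0, 0],
    [0, -0.07, 0.03, 0, 0, 0],
    [0, 0, 0, 0, 0, 0],
    [0, 0, 0, 0, 0, 0],
  ],
)

```text
time_s: 3.2
tcp_pos: [0.3098, 0.2892, 0.31]
eef_rot: [180.0, 0.0, -169.8]
contact_force: [0.6, 0.1, 0.0]
gripper_width: 0.0877
gripper_force: 0.0
```

Run:
```python
from h import *
i,s=snap("w2");print(s["tcp_pos"],proj(i,[.357,.313,.237]),proj(i,[.3565,.3116,.036]))
a=cv2.imread("pics/w1.png")[160:250,180:270];p=proj(i,[.357,.313,.237]).astype(int);x0=p[0]-45;print(x0)
b=cv2.imread("pics/w2.png")[165:255,x0:x0+90]
cv2.imwrite("pics/c2.png",np.hstack([cv2.resize(q,(400,400),interpolation=cv2.INTER_CUBIC) for q in(a,b)]))
```

```text
[0.30976647 0.28917979 0.31000468] [269.52033812 251.48585503] [261.83260499 186.06196126]
224
```

View pics/c2.png

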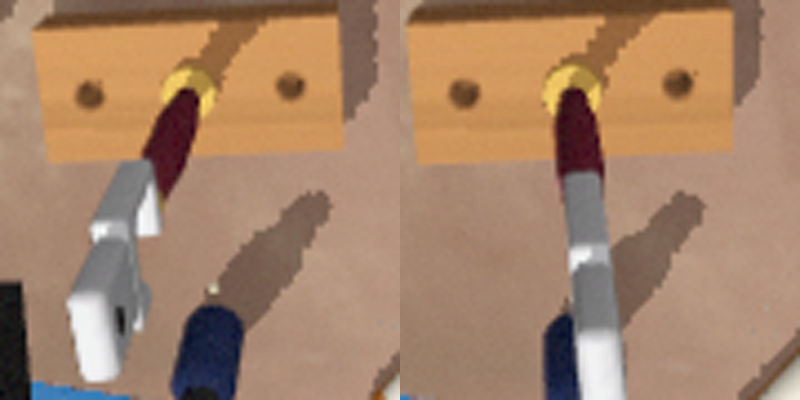

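Run:
```python
from h import *
I={n:load(n)[0] for n in("w1","w2")}
k=90/400
P={"front":((180+88*k,160+297*k),(224+197*k,165+331*k)),"collar":((180+188*k,160+93*k),(224+172*k,165+90*k)),
"hA":((180+90*k,160+95*k),(224+65*k,165+93*k)),"hB":((180+290*k,160+87*k),(224+278*k,165+84*k))}
for n,(a,b) in P.items(): print(n,*tri((I["w1"],a),(I["w2"],b)))
for n,(x0,x1,y0,y1) in {"w1":(185,235,220,260),"w2":(250,300,232,275)}.items():
    im=cv2.imread(f"pics/{n}.png");m=np.zeros(im.shape[:2],np.uint8);m[y0:y1,x0:x1]=(im[y0:y1,x0:x1].min(2)>185)*255
    c=max(cv2.findContours(m,0,1)[0],key=cv2.contourArea);R=cv2.minAreaRect(c);print(n,R)
    q=cv2.boxPoints(R);w=np.array([plane(I[n],p,.237) for p in q]);e=sorted([(np.linalg.norm(w[j]-w[j-1]),w[j]-w[j-1]) for j in range(4)],key=lambda t:t[0])[-1]
    print(w.mean(0),e,np.degrees(np.arctan2(e[1][1],e[1][0])))
```

```text
front [0.34703901 0.31001686 0.23367691] 0.00039341086176096843
collar [0.35541749 0.31282497 0.03533807] 0.0003214046399573538
hA [0.36528722 0.27417348 0.02896058] 9.24121920132324e-05
hB [0.34790141 0.35188219 0.02918935] 0.0002089901942005904
w1 ((200.3461456298828, 235.73077392578125), (19.21938133239746, 7.8446455001831055), 78.69007110595703)
[0.35591323 0.31217678 0.237     ] (np.float64(0.021962722744867196), array([-0.0210428 , -0.00628981,  0.        ])) -163.35830055100197
w2 ((268.79705810546875, 249.9703369140625), (20.59726905822754, 9.154341697692871), 84.2894058227539)
[0.35567837 0.31206116 0.237     ] (np.float64(0.021860288583350505), array([-2.10299895e-02, -5.96755874e-03,  2.77555756e-17])) -164.15795486140817
```

>>> carry_out(
  targets=[
    [-0.05, 0.015, 0, 0, 0, 0],
    [-0.049, 0.014, 0, 0, 0, 0],
    [0, 0, 0, 0, 0, -0.072],
    [0, 0, 0.06, 0, 0, 0],
    [0, 0, 0, 0, 0, 0],
  ],
)

```text
time_s: 3.88
tcp_pos: [0.3551, 0.3116, 0.2779]
eef_rot: [-179.8, -0.2, -165.6]
contact_force: [0.3, -0.0, 0.9]
gripper_width: 0.0873
gripper_force: 0.0
```

Run:
```python
from h import *
i,s=snap("w3");print(s["tcp_pos"],s["eef_rot"],s["joints"].round(2))
c=proj(i,[.3558,.3121,.237]);f=proj(i,s["tcp_pos"]);print(c,f)
im=cv2.imread("pics/w3.png");x,y=200,190
cv2.imwrite("pics/c3.png",cv2.resize(im[y:y+120,x:x+110],(550,600),interpolation=cv2.INTER_CUBIC))
```

```text
[0.35510799 0.31162253 0.27790542] [-1.79843705e+02 -1.66797510e-01 -1.65550037e+02] [ 6.5190e+01 -4.3000e-01 -1.9610e+01 -3.0000e-02 -7.1040e+01 -1.4073e+02]
[253.87325526 216.59455525] [253.28944597 241.96411711]
```

View pics/c3.png

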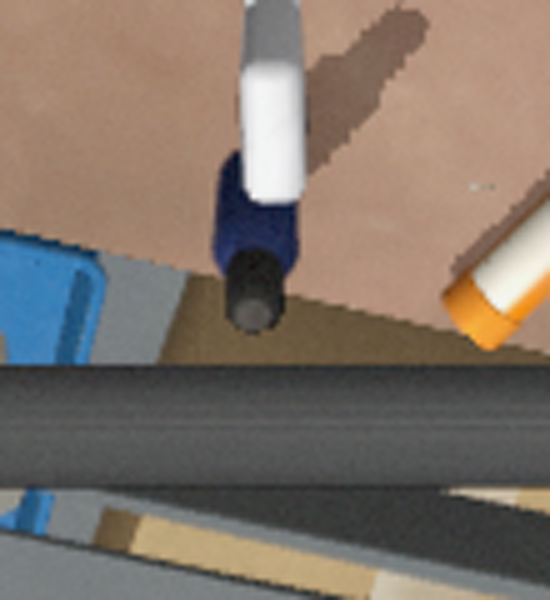

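>>> carry_out(
  targets=[
    [0.0, 0, 0.045, 0, 0, 0],
    [0, 0, 0.045, 0, 0, 0],
    [0, 0, 0.04, 0, 0, 0],
    [0, 0, 0, 0, 0, 0],
  ],
)

```text
time_s: 4.42
tcp_pos: [0.3557, 0.312, 0.2147]
eef_rot: [-179.9, -0.0, -165.6]
contact_force: [0.6, 0.2, 0.1]
gripper_width: 0.0877
gripper_force: 0.0
```

>>> carry_out(
  targets=[
    [0, 0, 0, 0, 0, 0],
    [0, 0, 0, 0, 0, 0],
    [0, 0, 0, 0, 0, 0],
    [0, 0, 0, 0, 0, 0],
    [0, 0, 0, 0, 0, 0],
  ],
  hand=0,
  squeeze=25,
)

```text
time_s: 5.05
tcp_pos: [0.3558, 0.3118, 0.2147]
eef_rot: [180.0, 0.0, -165.6]
contact_force: [-0.2, -0.3, -0.7]
gripper_width: 0.0432
gripper_force: 0.0
```

>>> carry_out(
  targets=[
    [0, 0, 0, 0, 0, 0],
    [0, 0, 0, 0, 0, 0],
    [0, 0, 0, 0, 0, 0],
    [0, 0, 0, 0, 0, 0],
    [0, 0, 0, 0, 0, 0],
  ],
)

```text
time_s: 5.68
tcp_pos: [0.3557, 0.3118, 0.2145]
eef_rot: [180.0, -0.0, -165.6]
contact_force: [0.1, -0.5, 0.2]
gripper_width: 0.0104
gripper_force: 25.0
```

>>> carry_out(
  targets=[
    [0, 0, -0.02, 0, 0, 0],
    [0, 0, -0.03, 0, 0, 0],
    [0, 0, -0.05, 0, 0, 0],
    [0, 0, -0.05, 0, 0, 0],
    [0, 0, 0, 0, 0, 0],
  ],
)

```text
time_s: 6.3
tcp_pos: [0.3565, 0.3128, 0.2926]
eef_rot: [179.8, 0.2, -165.6]
contact_force: [0.4, -0.5, -1.5]
gripper_width: 0.0098
gripper_force: 25.0
```

>>> carry_out(
  targets=[
    [0, 0, -0.06, 0, 0, 0],
    [0.01, -0.08, -0.06, 0, 0, 0],
    [0.008, -0.09, 0, 0, 0, 0],
    [0.008, -0.09, 0, 0, 0, 0],
    [0, -0.07, 0, 0, 0, 0],
  ],
)

```text
time_s: 6.92
tcp_pos: [0.3838, 0.1471, 0.3498]
eef_rot: [180.0, 0.0, -165.6]
contact_force: [-1.0, -0.1, -0.4]
gripper_width: 0.0103
gripper_force: 25.0
```

>>> carry_out(
  targets=[
    [0, 0, 0, 0, 0, 0.15],
    [0, 0, 0, 0, 0, 0.157],
    [0, 0, 0, 0, 0, 0],
    [0, 0, 0, 0, 0, 0],
  ],
)

```text
time_s: 7.42
tcp_pos: [0.384, 0.1488, 0.3495]
eef_rot: [-180.0, -0.0, 176.2]
contact_force: [0.7, 0.3, -1.4]
gripper_width: 0.0097
gripper_force: 25.0
```

Run:
```python
from h import *
i,s=snap("w4");print(s["tcp_pos"],s["eef_rot"],s["joints"].round(2))
for p in ([.443,.17,.221],[.43,0,.221],[.424,-.088,.221]): print(proj(i,p))
```

```text
[0.38404079 0.14876193 0.3495197 ] [-1.79995947e+02 -9.55693668e-03  1.76185297e+02] [ 4.8930e+01 -8.9100e+00 -1.8040e+01 -1.0000e-02 -8.0880e+01 -1.4274e+02]
[275.60769825 230.98247715]
[125.46968264 229.74771869]
[ 47.76327874 229.68737248]
```

View pics/w4.png

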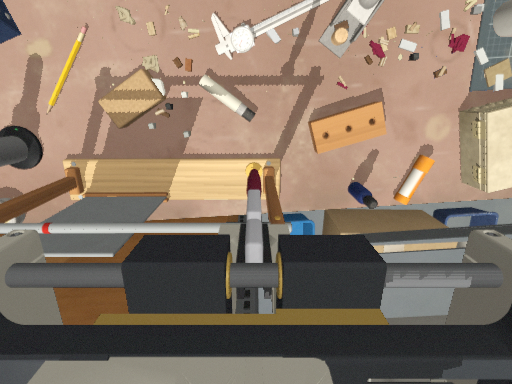

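```bash
cat >> h.py <<'E'
def rail(n,cols,r0,r1):
    im=cv2.imread(f"pics/{n}.png").astype(int);out=[]
    for c in cols:
        g=im[r0:r1,c].mean(1);b=im[r0:r1,c]
        ok=np.where((im[r0:r1,c].max(1)-im[r0:r1,c].min(1)<25)&(g>130))[0]
        if len(ok): out.append((c,r0+ok.min(),r0+ok.max()))
    return out
def red(n,r0,r1,c0,c1):
    im=cv2.imread(f"pics/{n}.png").astype(int)[r0:r1,c0:c1];m=(im[...,2]>140)&(im[...,1]<90)&(im[...,0]<90)
    y,x=np.nonzero(m);return (x.mean()+c0,y.mean()+r0,len(x),x.min()+c0,x.max()+c0,y.min()+r0,y.max()+r0)
E
python3 - <<'E'
from h import *
i=load("w4")[0];im=cv2.imread("pics/w4.png")
print(im[220:240,120].tolist())
R=rail("w4",range(80,210,10),218,240);print(R);m=red("w4",215,245,30,65);print(m)
print(plane(i,m[:2],.217));w=[plane(i,(c,(a+b)/2),.217) for c,a,b in R];w=np.array(w);print(np.polyfit(w[:,1],w[:,0],1))
E
```

```text
[[102, 102, 100], [96, 99, 95], [98, 100, 96], [119, 123, 120], [136, 138, 137], [152, 157, 156], [168, 174, 170], [184, 188, 185], [196, 200, 197], [205, 210, 208], [209, 215, 213], [206, 211, 209], [193, 198, 195], [116, 117, 116], [98, 99, 98], [99, 100, 98], [99, 102, 100], [94, 98, 97], [100, 102, 100], [99, 100, 97]]
[(80, np.int64(224), np.int64(233)), (90, np.int64(224), np.int64(233)), (100, np.int64(224), np.int64(233)), (110, np.int64(224), np.int64(233)), (120, np.int64(224), np.int64(232)), (130, np.int64(224), np.int64(232)), (140, np.int64(224), np.int64(232)), (150, np.int64(224), np.int64(232)), (160, np.int64(224), np.int64(232)), (170, np.int64(224), np.int64(232)), (180, np.int64(224), np.int64(232)), (190, np.int64(224), np.int64(232)), (200, np.int64(224), np.int64(232))]
(np.float64(45.19642857142857), np.float64(228.41071428571428), 56, np.int64(42), np.int64(49), np.int64(224), np.int64(233))
[ 0.42398082 -0.09392625  0.217     ]
[0.06183941 0.43005888]
```

>>> carry_out(
  targets=[
    [-0.011, -0.03, 0.04, 0, 0, 0],
    [-0.011, -0.027, 0.06, 0, 0, 0],
    [0, 0, 0.06, 0, 0, 0],
    [0, 0, 0.024, 0, 0, 0],
    [0, 0, 0, 0, 0, 0],
  ],
)

```text
time_s: 8.1
tcp_pos: [0.3931, 0.1196, 0.2575]
eef_rot: [-179.9, -0.0, 176.0]
contact_force: [0.3, 0.7, -1.1]
gripper_width: 0.0099
gripper_force: 25.0
```

Run:
```python
from h import *
i,s=snap("w5");print(s["tcp_pos"],s["eef_rot"],s["contact_force"])
for y in(0,.05): print(proj(i,[.431+.0645*y,y,.215]))
im=cv2.imread("pics/w5.png").mean(2).astype(int)
for c in(130,180):print(c,im[215:290:1,c].tolist())
```

```text
[0.39308727 0.11958619 0.2574616 ] [-1.79944336e+02 -3.29272611e-02  1.76045432e+02] [ 0.33458152  0.67415385 -1.13190347]
[111.97018719 266.35308831]
[172.71144575 266.10810746]
130 [102, 102, 103, 102, 101, 102, 103, 101, 102, 105, 102, 103, 105, 100, 104, 103, 104, 103, 101, 99, 101, 102, 99, 102, 106, 105, 96, 97, 101, 101, 99, 102, 103, 102, 98, 99, 102, 67, 39, 40, 37, 34, 41, 35, 35, 39, 36, 41, 47, 49, 54, 52, 50, 54, 53, 54, 50, 52, 53, 52, 54, 53, 51, 53, 52, 48, 51, 49, 49, 53, 51, 43, 50, 52, 47]
180 [157, 159, 159, 155, 158, 154, 153, 154, 151, 151, 146, 146, 143, 142, 145, 143, 144, 144, 139, 91, 40, 39, 35, 33, 35, 39, 39, 39, 35, 41, 35, 40, 29, 38, 37, 40, 36, 38, 39, 34, 33, 34, 40, 37, 35, 33, 39, 49, 52, 55, 52, 54, 56, 50, 54, 52, 51, 55, 51, 50, 51, 46, 51, 49, 53, 53, 54, 54, 52, 49, 53, 53, 48, 50, 48]
```

Run:
```python
from h import *
S=r.camera_info("scene");T=r.camera_info("top");W=load("w4")[0]
def redm(n,r0,r1,c0,c1):
    im=cv2.imread(n).astype(float)[r0:r1,c0:c1];w=np.clip(im[...,2]-(im[...,1]+im[...,0])/2-50,0,None)
    y,x=np.nonzero(w);print(n,len(x),x.min()+c0,x.max()+c0,y.min()+r0,y.max()+r0);w=w[y,x];return((x*w).sum()/w.sum()+c0,(y*w).sum()/w.sum()+r0)
s=redm("pics/scene0.png",190,206,274,288);t=redm("pics/top0.png",190,206,283,298);w=redm("pics/w4.png",218,240,36,56)
print(s,t,w);print(tri((S,s),(T,t)),tri((S,s),(W,w)),tri((T,t),(W,w)),tri((S,s),(T,t),(W,w)))
for n,i,p in(("s",S,s),("t",T,t),("w",W,w)):print(n,plane(i,p,.218))
cv2.imwrite("pics/s5.png",r.capture("scene")[:,:,::-1]);cv2.imwrite("pics/t5.png",r.capture("top")[:,:,::-1])
a=cv2.imread("pics/s5.png")[120:195,190:290];b=cv2.imread("pics/t5.png")[130:205,180:280]
cv2.imwrite("pics/c5.png",np.vstack([cv2.resize(q,(400,300),interpolation=cv2.INTER_CUBIC) for q in(a,b)]))
```

```text
pics/scene0.png 14 280 284 195 198
pics/top0.png 6 290 291 196 199
pics/w4.png 71 42 49 223 233
(np.float64(281.84453781512605), np.float64(196.1)) (np.float64(290.48387096774195), np.float64(197.2774193548387)) (np.float64(45.129307432432434), np.float64(228.5302364864865))
(array([ 0.42365317, -0.08852765,  0.21834903]), np.float64(0.0007750632101029386)) (array([ 0.42200912, -0.09062111,  0.22065467]), np.float64(0.0004761486248588589)) (array([ 0.42254601, -0.08918691,  0.22256897]), np.float64(0.0008106775299419411)) (array([ 0.42265335, -0.0898235 ,  0.22068693]), np.float64(0.0014505801348300954))
s [ 0.42305433 -0.08807357  0.218     ]
t [ 0.42449098 -0.0887589   0.218     ]
w [ 0.42368725 -0.09317306  0.218     ]
```

>>> carry_out(
  targets=[
    [-0.03, 0, 0, 0, 0, 0],
    [-0.03, 0, 0, 0, 0, 0],
    [-0.03, 0, 0, 0, 0, 0],
    [0, 0, 0, 0, 0, 0],
  ],
)

```text
time_s: 8.75
tcp_pos: [0.4392, 0.1162, 0.2571]
eef_rot: [-179.9, -0.0, 175.9]
contact_force: [0.0, -0.1, -1.2]
gripper_width: 0.01
gripper_force: 25.0
```

>>> carry_out(
  targets=[
    [0, 0, 0.01, 0, 0, 0],
    [0, 0, 0.01, 0, 0, 0],
    [0, 0, 0.006, 0, 0, 0],
    [0, 0, 0, 0, 0, 0],
  ],
)

```text
time_s: 9.25
tcp_pos: [0.4377, 0.1164, 0.2444]
eef_rot: [-180.0, -0.0, 176.0]
contact_force: [-0.6, 0.3, -1.5]
gripper_width: 0.0099
gripper_force: 25.0
```

>>> carry_out(
  targets=[
    [0, 0, 0.003, 0, 0, 0],
    [0, 0, 0.003, 0, 0, 0],
    [0, 0, 0, 0, 0, 0],
  ],
)

```text
time_s: 9.62
tcp_pos: [0.438, 0.1164, 0.2415]
eef_rot: [-180.0, -0.0, 176.0]
contact_force: [0.8, 0.0, -1.6]
gripper_width: 0.0096
gripper_force: 25.0
```

>>> carry_out(
  targets=[
    [0, 0, 0.002, 0, 0, 0],
    [0, 0, 0, 0, 0, 0],
  ],
)

```text
time_s: 9.88
tcp_pos: [0.4381, 0.1165, 0.2407]
eef_rot: [180.0, 0.0, 176.0]
contact_force: [0.1, -0.5, 0.2]
gripper_width: 0.0102
gripper_force: 25.0
```

>>> carry_out(
  targets=[
    [0, 0, 0.002, 0, 0, 0],
    [0, 0, 0, 0, 0, 0],
    [0, 0, 0, 0, 0, 0],
  ],
)

```text
time_s: 10.25
tcp_pos: [0.4382, 0.1164, 0.2405]
eef_rot: [180.0, 0.0, 176.0]
contact_force: [-3.8, -1.0, 7.2]
gripper_width: 0.0096
gripper_force: 25.0
```

Run:
```python
from h import *
s=r.get_state();print(s["tcp_pos"],s["contact_force"],s["moment"])
```

```text
[0.43820491 0.11643554 0.24047633] [-3.75704767 -1.0274922   7.15296974] [-0.00580353  1.24642555  0.0021809 ]
```

>>> carry_out(
  targets=[
    [0.004, 0, -0.001, 0, 0, 0],
    [0, 0, 0, 0, 0, 0],
    [0, 0, 0, 0, 0, 0],
  ],
)

```text
time_s: 10.62
tcp_pos: [0.4362, 0.1167, 0.2403]
eef_rot: [180.0, 0.0, 176.0]
contact_force: [-0.1, 0.3, 4.5]
gripper_width: 0.0099
gripper_force: 25.0
```

>>> carry_out(
  targets=[
    [0, -0.03, 0, 0, 0, 0],
    [0, -0.05, 0, 0, 0, 0],
    [0, -0.05, 0, 0, 0, 0],
    [0, -0.04, 0, 0, 0, 0],
    [0, 0, 0, 0, 0, 0],
  ],
)

```text
time_s: 11.25
tcp_pos: [0.4302, 0.0301, 0.2405]
eef_rot: [-180.0, 0.1, 175.9]
contact_force: [1.5, -2.9, 3.1]
gripper_width: 0.0099
gripper_force: 25.0
```

>>> carry_out(
  targets=[
    [0, -0.04, 0, 0, 0, 0],
    [0, -0.05, 0, 0, 0, 0],
    [0, -0.05, 0, 0, 0, 0],
    [0, -0.05, 0, 0, 0, 0],
    [0, -0.04, 0, 0, 0, 0],
  ],
)

```text
time_s: 11.88
tcp_pos: [0.423, -0.083, 0.2405]
eef_rot: [179.9, 0.1, 176.0]
contact_force: [3.9, 3.8, 3.6]
gripper_width: 0.0098
gripper_force: 25.0
```

>>> carry_out(
  targets=[
    [0, -0.009, 0, 0, 0, 0],
    [0, 0, 0, 0, 0, 0],
    [0, 0, 0, 0, 0, 0],
  ],
)

```text
time_s: 12.25
tcp_pos: [0.4226, -0.0876, 0.2405]
eef_rot: [-179.9, 0.1, 176.0]
contact_force: [6.0, -3.3, 2.3]
gripper_width: 0.0096
gripper_force: 25.0
```

>>> carry_out(
  targets=[
    [-0.006, -0.002, 0, 0, 0, 0],
    [0, 0, 0, 0, 0, 0],
    [0, 0, 0, 0, 0, 0],
  ],
)

```text
time_s: 12.62
tcp_pos: [0.4236, -0.0883, 0.2402]
eef_rot: [-180.0, -0.1, 176.0]
contact_force: [-4.4, 2.0, 9.6]
gripper_width: 0.0096
gripper_force: 25.0
```

Run:
```python
from h import *
cv2.imwrite("pics/s6.png",r.capture("scene")[:,:,::-1]);cv2.imwrite("pics/t6.png",r.capture("top")[:,:,::-1])
print(r.get_state()["contact_force"])
for n in("s6","t6"):
    im=cv2.imread(f"pics/{n}.png").astype(float);r0,r1,c0,c1=(185,215,270,300) if n=="s6" else (185,210,280,305)
    w=im[r0:r1,c0:c1,2]-im[r0:r1,c0:c1,:2].mean(2)>50;y,x=np.nonzero(w);print(n,len(x),x.mean()+c0 if len(x) else 0,y.mean()+r0 if len(x) else 0)
```

```text
[-2.84998472  1.71361011  9.01683514]
s6 36 273.19444444444446 210.97222222222223
t6 12 284.8333333333333 208.5
```

>>> carry_out(
  targets=[
    [0.002, 0, -0.0015, 0, 0, 0],
    [0, 0, 0, 0, 0, 0],
  ],
)

```text
time_s: 12.98
tcp_pos: [0.423, -0.0882, 0.2405]
eef_rot: [-180.0, -0.1, 176.0]
contact_force: [-1.0, 1.3, 3.0]
gripper_width: 0.0099
gripper_force: 25.0
```

>>> carry_out(
  targets=[
    [0, 0, 0, 0, 0, 0],
    [0, 0, 0, 0, 0, 0],
    [0, 0, 0, 0, 0, 0],
    [0, 0, 0, 0, 0, 0],
  ],
  hand=0.5,
)

```text
time_s: 13.48
tcp_pos: [0.4235, -0.0886, 0.2407]
eef_rot: [-180.0, -0.0, 176.0]
contact_force: [-0.8, -0.3, -0.4]
gripper_width: 0.0421
gripper_force: 0.0
```

>>> carry_out(
  targets=[
    [0, 0, -0.03, 0, 0, 0],
    [0, 0, -0.05, 0, 0, 0],
    [0, 0, -0.08, 0, 0, 0],
    [0.05, 0, -0.06, 0, 0, 0],
    [0, 0, 0, 0, 0, 0],
  ],
)

```text
time_s: 14.1
tcp_pos: [0.3989, -0.0869, 0.3545]
eef_rot: [179.9, 0.4, 176.0]
contact_force: [0.4, -0.5, -0.7]
gripper_width: 0.0435
gripper_force: 0.0
```

Run:
```python
from h import *
i,s=snap("w7");print(s["tcp_pos"],s["joints"].round(2))
for p in ([.4235,-.088,.258],[.4235,-.088,.117],[.353,-.281,.187]):print(proj(i,p))
cv2.imwrite("pics/s7.png",r.capture("scene")[:,:,::-1])
S=r.camera_info("scene");print(proj(S,[.4235,-.088,.258]))
a=cv2.imread("pics/w7.png")[:,:];b=cv2.resize(cv2.imread("pics/s7.png")[160:280,210:330],(288,288),interpolation=cv2.INTER_CUBIC)
c=np.zeros((384,800,3),np.uint8);c[:,:512]=a;c[:288,512:]=b;cv2.imwrite("pics/c7.png",c)
```

```text
[ 0.39890084 -0.08692996  0.35454785] [ 1.5780e+01 -9.6500e+00 -1.8020e+01  5.0000e-02 -8.1260e+01 -1.0979e+02]
[254.02199854 215.17951582]
[253.7443488  176.30365961]
[ 84.95296498 145.96696746]
[283.22209109 182.26242675]
```

View pics/c7.png

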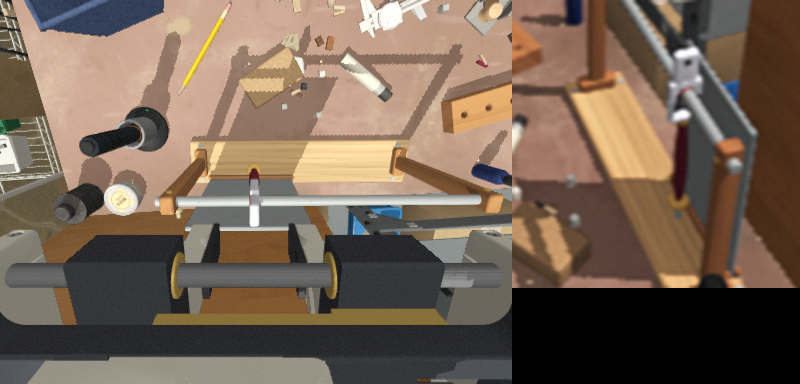

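>>> carry_out(
  targets=[
    [0.02, -0.08, 0, 0, 0, 0],
    [0.02, -0.11, 0, 0, 0, 0],
    [0.02, -0.11, 0, 0, 0, 0],
    [0.005, -0.093, 0, 0, 0, 0],
    [0, 0, 0, 0, 0, 0.15],
  ],
  hand=1,
)

```text
time_s: 14.82
tcp_pos: [0.3515, -0.2832, 0.3493]
eef_rot: [-180.0, -0.2, 166.6]
contact_force: [-0.4, 0.5, -1.1]
gripper_width: 0.0854
gripper_force: 0.0
```

>>> carry_out(
  targets=[
    [0, 0, 0, 0, 0, 0.15],
    [0, 0, 0, 0, 0, 0.15],
    [0, 0, 0, 0, 0, 0.15],
    [0, 0, 0, 0, 0, 0],
    [0, 0, 0, 0, 0, 0],
  ],
)

```text
time_s: 15.45
tcp_pos: [0.3524, -0.2806, 0.3503]
eef_rot: [-180.0, -0.1, 140.2]
contact_force: [0.6, -0.4, -0.4]
gripper_width: 0.0875
gripper_force: 0.0
```

Run:
```python
from h import *
i,s=snap("w8");print(s["tcp_pos"],s["eef_rot"],s["joints"].round(2))
j=load("w7")[0]
print(proj(i,[.353,-.281,.187]),proj(i,[.353,-.281,.072]),proj(j,[.353,-.281,.187]),proj(j,[.353,-.281,.072]))
a=cv2.imread("pics/w7.png")[95:170,65:185];p=proj(i,[.353,-.281,.15]).astype(int);x0,y0=p[0]-60,p[1]-55;print(x0,y0)
b=cv2.imread("pics/w8.png")[y0:y0+100,x0:x0+120]
cv2.imwrite("pics/c8.png",np.hstack([np.vstack([cv2.resize(a,(400,250),interpolation=cv2.INTER_CUBIC),np.zeros((83,400,3),np.uint8)]),cv2.resize(b,(400,333),interpolation=cv2.INTER_CUBIC)]))
```

```text
[ 0.35243635 -0.28060448  0.35032616] [-1.79971805e+02 -5.80352669e-02  1.40167630e+02] [ -13.33   -4.67  -14.36   -0.    -80.37 -116.5 ]
[253.70732551 174.95402709] [253.69278099 156.17997204] [ 84.95296498 145.96696746] [127.8920431  133.75083153]
193 112
```

View pics/c8.png

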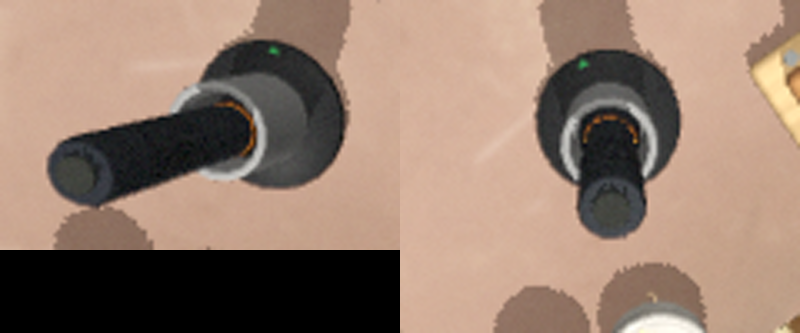

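Run:
```python
from h import *
i=load("w8")[0];j=load("w7")[0]
print(tri((j,(89,146.9)),(i,(256.3,174.4))),tri((j,(130.4,134)),(i,(255.7,155.5))))
print(plane(i,(256.3,174.4),.187),plane(j,(89,146.9),.187),plane(i,(255.7,155.5),.072))
```

```text
(array([ 0.35500786, -0.27870395,  0.18361209]), np.float64(0.0001675369615235749)) (array([ 0.35412879, -0.27796182,  0.07041073]), np.float64(0.00032814698765401264))
[ 0.3544591  -0.27818568  0.187     ] [ 0.35441136 -0.27656849  0.187     ] [ 0.35420976 -0.27783893  0.072     ]
```

>>> carry_out(
  targets=[
    [0, 0.007, 0.08, 0, 0, 0],
    [0, 0, 0.12, 0, 0, 0],
    [0, 0, 0.1, 0, 0, 0],
    [0, 0, 0.08, 0, 0, 0],
    [0, 0, 0.032, 0, 0, 0],
  ],
)

```text
time_s: 16.12
tcp_pos: [0.3533, -0.2774, 0.1424]
eef_rot: [-179.9, -0.2, 140.1]
contact_force: [-0.1, 0.4, -0.1]
gripper_width: 0.0878
gripper_force: 0.0
```

>>> carry_out(
  targets=[
    [0, 0, 0, 0, 0, 0],
    [0, 0, 0, 0, 0, 0],
    [0, 0, 0, 0, 0, 0],
    [0, 0, 0, 0, 0, 0],
    [0, 0, 0, 0, 0, 0],
  ],
  hand=0,
  squeeze=45,
)

```text
time_s: 16.75
tcp_pos: [0.3548, -0.2779, 0.1452]
eef_rot: [180.0, 0.0, 140.0]
contact_force: [-0.5, 0.4, 0.3]
gripper_width: 0.0431
gripper_force: 0.0
```

>>> carry_out(
  targets=[
    [0, 0, 0, 0, 0, 0],
    [0, 0, 0, 0, 0, 0],
    [0, 0, 0, 0, 0, 0],
    [0, 0, 0, 0, 0, 0],
    [0, 0, 0, 0, 0, 0],
  ],
)

```text
time_s: 17.38
tcp_pos: [0.3547, -0.2779, 0.1449]
eef_rot: [-180.0, 0.0, 140.0]
contact_force: [0.0, 0.4, -0.7]
gripper_width: 0.0254
gripper_force: 45.0
```

>>> carry_out(
  targets=[
    [0, 0, -0.04, 0, 0, 0],
    [0, 0, -0.08, 0, 0, 0],
    [0, 0, -0.1, 0, 0, 0],
    [0, 0, -0.08, 0, 0, 0],
    [0.02, 0.01, 0, 0, 0, 0],
  ],
)

```text
time_s: 18.0
tcp_pos: [0.3516, -0.2682, 0.2974]
eef_rot: [179.9, 0.3, 139.9]
contact_force: [0.2, 0.5, -1.6]
gripper_width: 0.0252
gripper_force: 45.0
```

>>> carry_out(
  targets=[
    [0.05, 0.029, 0, 0, 0, 0],
    [0, 0, 0, -0.17, 0, 0],
    [0, 0, 0, -0.17, 0, 0],
    [0, 0, 0, 0, 0, 0],
    [0, 0, 0, 0, 0, 0],
  ],
)

```text
time_s: 18.62
tcp_pos: [0.3395, -0.2408, 0.2938]
eef_rot: [159.7, -0.1, 139.8]
contact_force: [-0.6, -0.5, -2.0]
gripper_width: 0.025
gripper_force: 45.0
```

```bash
cat > plan.py <<'E'
from h import *
s=r.get_state();R=Ro.from_euler("xyz",s["eef_rot"],degrees=True);p=s["tcp_pos"]
B=np.array([.4235,-.088,.117]);L=.1249
z=R.apply([0,0,1]);lens=p+L*z;q=R.inv().apply(B-lens)
print("tcp",p.round(4),"rot",s["eef_rot"].round(1),"lens",lens.round(4),"slant",np.degrees(np.arccos(-z[2])),"barrel from lens in tool",q.round(4),"j",s["joints"].round(1),"F",s["contact_force"].round(1),s["gripper_width"],s["gripper_force"])
a=np.radians(42);b=np.array([np.sin(a)*np.cos(np.radians(50)),np.sin(a)*np.sin(np.radians(50)),-np.cos(a)])
T=B-b*(.1+L);print("target",T.round(4),"shift scaled now",(R.inv().apply(T-p)/.5).round(3),"turn",np.degrees(R.inv().apply(np.cross(z,b)/np.linalg.norm(np.cross(z,b))*np.arccos(z@b)))/60)
E
python3 plan.py
```

```text
tcp [ 0.3395 -0.2408  0.2938] rot [ 1.597e+02 -1.000e-01  1.398e+02] lens [ 0.3672 -0.2075  0.1767] slant 20.291633752710382 barrel from lens in tool [0.034  0.099  0.1003] j [-27.9  -5.3 -16.6 -20.5 -75.3 -97.6] F [-0.6 -0.5 -2. ] 0.02501645395808875 44.997910295496695
target [ 0.3268 -0.2033  0.2841] shift scaled now [0.068 0.032 0.032] turn [-3.61808641e-01  2.69225201e-04 -2.79004163e-18]
```

Works within reach; shift to the target, then finish the tilt.

>>> carry_out(
  targets=[
    [0.034, 0.016, 0.016, 0, 0, 0],
    [0.034, 0.016, 0.016, 0, 0, 0],
    [0, 0, 0, -0.12, 0, 0],
    [0, 0, 0, -0.12, 0, 0],
    [0, 0, 0, -0.12, 0, 0],
  ],
)

```text
time_s: 19.25
tcp_pos: [0.3282, -0.2012, 0.2855]
eef_rot: [137.9, 0.0, 140.2]
contact_force: [-1.1, -0.3, -2.2]
gripper_width: 0.0245
gripper_force: 45.0
```

>>> carry_out(
  targets=[
    [0, 0, 0, 0, 0, 0],
    [0, 0, 0, 0, 0, 0],
    [0, 0, 0, 0, 0, 0],
  ],
)

```text
time_s: 19.62
tcp_pos: [0.328, -0.2018, 0.2858]
eef_rot: [138.1, 0.0, 140.1]
contact_force: [0.6, 0.2, -0.9]
gripper_width: 0.025
gripper_force: 45.0
```

```bash
python3 plan.py
python3 - <<'E'
from h import *
s0=cv2.imread("pics/s7.png").astype(int)
im=r.capture("scene")[:,:,::-1];cv2.imwrite("pics/s9.png",im)
i,s=snap("w9");
S=r.camera_info("scene");R=Ro.from_euler("xyz",s["eef_rot"],degrees=True);z=R.apply([0,0,1]);B=[.4235,-.088,.117]
lens=s["tcp_pos"]+.1249*z
print("barrel px scene",proj(S,B),"lens",proj(S,lens),"wrist",proj(i,B),proj(i,lens))
for n,I,c in(("s9",S,proj(S,B)),("w9",i,proj(i,B))):
    a=cv2.imread(f"pics/{n}.png").astype(int);x,y=c.astype(int);w=a[max(y-45,0):y+45,max(x-45,0):x+45];m=(w[...,2]>w[...,1]*1.8+12)&(w[...,2]>w[...,0]*1.3)&(w[...,1]<70)
    yy,xx=np.nonzero(m);print(n,len(xx),(xx.mean()+max(x-45,0),yy.mean()+max(y-45,0),yy.min()+max(y-45,0),yy.max()+max(y-45,0)) if len(xx) else 0)
E
```

```text
tcp [ 0.328  -0.2018  0.2858] rot [138.1   0.  140.1] lens [ 0.3815 -0.1379  0.1928] slant 41.889510851250435 barrel from lens in tool [-0.0002 -0.0021  0.0999] j [-47.   -1.5 -15.9 -41.8 -84.  -75.1] F [ 0.6  0.2 -0.9] 0.02504592560442805 44.99810579116456
target [ 0.3268 -0.2033  0.2841] shift scaled now [ 0.    -0.005 -0.   ] turn [-1.83981460e-03 -9.20093906e-04  2.97263629e-17]
barrel px scene [279.24124247 227.24174322] lens [274.57242806 222.99606728] wrist [251.47149884 162.96869481] [252.88686957 183.62830509]
s9 34 (np.float64(280.7647058823529), np.float64(223.6764705882353), np.int64(213), np.int64(241))
w9 429 (np.float64(255.46853146853147), np.float64(165.002331002331), np.int64(157), np.int64(173))
```

Run:
```python
from h import *
i,s=load("w9");R=Ro.from_euler("xyz",s["eef_rot"],degrees=True);p=s["tcp_pos"]
g=cv2.imread("pics/w9.png").mean(2).astype(int)
for t in(.03,.06,.09,.1149,.1249):print(t,proj(i,p+R.apply([0,0,t])),proj(i,p+R.apply([.016,0,t])),proj(i,p+R.apply([0,.016,t])))
for y in(168,175,182,190,198,206):print(y,g[y,225:285:3].tolist())
print(g[150:215:3,253].tolist())
```

```text
0.03 [252.59744111 221.75776864] [252.56483415 201.15218961] [274.59620706 221.74902986]
0.06 [252.71385095 206.42187261] [252.68803153 188.1263491 ] [271.94353242 206.41439937]
0.09 [252.80423094 194.5151625 ] [252.78313794 178.07060769] [269.88400389 194.50863894]
0.1149 [252.86520158 186.48285704] [252.84703071 171.31513091] [268.49463643 186.4769579 ]
0.1249 [252.88686957 183.62830509] [252.86968574 168.91978147] [268.00087708 183.62262472]
168 [136, 135, 132, 136, 130, 129, 124, 81, 55, 52, 56, 56, 58, 59, 63, 63, 69, 70, 70, 185]
175 [134, 133, 130, 131, 130, 132, 29, 24, 22, 28, 35, 24, 26, 73, 130, 132, 132, 133, 130, 115]
182 [129, 134, 133, 133, 132, 29, 30, 34, 28, 44, 45, 37, 35, 41, 39, 133, 133, 130, 130, 132]
190 [135, 135, 133, 135, 59, 24, 32, 29, 33, 37, 33, 35, 35, 35, 59, 106, 132, 134, 133, 130]
198 [132, 135, 134, 131, 131, 30, 25, 30, 33, 39, 34, 35, 38, 39, 45, 134, 132, 130, 133, 130]
206 [133, 135, 132, 133, 135, 29, 25, 30, 28, 37, 30, 28, 32, 40, 39, 132, 133, 134, 133, 131]
[133, 134, 135, 108, 63, 62, 54, 23, 28, 35, 37, 85, 35, 38, 36, 34, 34, 35, 33, 27, 30, 28]
```

Run:
```python
from plant import r
print(r.close_job())
```

```text
the job is handed in; nothing more can be done
None
```

I handed the job in at about 20 s. The carrier hangs on the rail at the red mark, and the torch is held still at about 42° slant, aimed at the barrel's middle with the lens about 10 cm away. The close call returned no verdict.

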